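# Raise a ventilator setting by six clicks and confirm it

### The arm

A 6-joint arm with a two-finger parallel gripper is mounted at the origin on the work surface. World frame = base frame: x ahead of the robot, y to its left, z up, the work surface at z = 0. Lengths are in m, angles in rad, forces in N, time in s.
With the tool pointing down it reaches from about 0.35 to 0.875 m from the base axis. Payload 4.2 kg.
Tool frame: the origin (TCP) lies midway between the tips of the shut fingers; the grasp point (between the pads) lies 19 mm behind it (tcp_to_grasp is the distance from the TCP to the grasp point, in m); z points along the fingers, y is the direction in which the jaws open and shut (so a half turn about z gives the same grasp; the last joint's range is limited). The gripper opens to 85 mm and grips with 20 to 120 N. Pads are 22 mm wide; open, the fingers measure 114 mm over their backs; the gripper's body (76 mm by 85 mm) begins 54 mm behind the grasp point. The pads swing forward as they close: fully open they stand 13 mm farther back than shut.
Start: joints at [1.409, 0.385, 0.008, 0, -1.194, -0.259], TCP at [0.255, 0.57, 0.231] pointing down, gripper open.
Joint ranges: [-3.14, 3.14], [-1.21, 2.06], [-1.07, 1.41], [-3.16, 2.05], [-2.99, -0.16], [-3.1, 3.1]. Speed limits (rad/s): [2.79, 2.79, 3.14, 3.14, 3.14, 3.14].

### API

Orientations are given as a rotation vector (axis times angle).
In Python, from plant import * gives the robot as it stands. Calls block until the motion is done:
- goto(position, orientation): joint-space move of the TCP to a pose.
- line_to(position, rate=0.15, rot=None): straight line of the TCP; rot=None keeps the orientation; rate is the mean speed in m/s.
- movej(angles): joint-space move.
- grip(opening): opening from 0.0 (shut) to 1.0 (fully open); the grip force is fixed at half the most; returns when the fingers have stopped.
- pause(seconds).
- inverse_kinematics(position, orientation): joint angles nearest the present ones, or None.
- capture(name): name is "side" or "top" or "wrist"; returns a dict with "img" (384x512x3 uint8, red, green, blue), "fovy" (degrees; the focal length in pixels is half the picture's height over the tangent of half this angle, whatever the lens; pixels are square), "cx", "cy" (the principal point, pixels), "T" (4x4, takes a point from camera to world coordinates). Camera axes: x right, y down, z forward; pixel columns grow to the right and rows downward; lengths in m; the calibration is good to about 2 mm. A picture is of the moment at which its call begins. There is no depth.
A pose or a line that the arm cannot do raises Unreachable and nothing moves.
- finish_job(): hands the job in, once; it reports no verdict.
Readings, each from a call of its own:
- current_t(): time.
- current_qpos(): joint angles.
- current_joint_vel(): joint speeds.
- current_joint_torque(): joint torques, N m.
- current_position(): TCP position.
- current_eef_rot(): TCP orientation.
- current_force(): force on the tool from outside, world axes, zero at the start.
- current_moment(): the same for the moment, N m.
- current_opening(): opening from 0.0 (shut) to 1.0 (fully open).
Only numpy, scipy, OpenCV 4.12 (cv2) and the standard library are available. Lean on these libraries where they do the work, as an engineer would, in place of code of your own. Each camera call takes 0.05 s, during which the arm holds its last target.

### The job

Press the ventilator's big push knob in once to pick up the setting, let it spring out, turn it six clicks clockwise, then press it in again to confirm and let go. Press gently, only until it clicks home, and do not push it in while it is at any other setting; leave the things standing around the ventilator where they are.

Things in the scene. Friction and masses are not known exactly. Their poses are not given: they have to be found in the camera images.
- ventilator: Portable ventilator fixed on the trolley top, a white box 200 mm deep (x) and 300 mm wide (y), 75 mm high in front, rising to 129 mm behind: its control deck slopes 15 degrees and faces up and towards the front (-x). Origin: centre of the underside; x to the back, y to the left as seen from the front, z up.
- encoder_axis (a point): Point on the deck's face under the big push knob, on its axis (right-hand part of the deck). z points out of the deck along the knob's axis (pressing goes to -z), x up the slope, y to the left. Around it a 50 mm bezel, 2.5 mm high; no other part over 4 mm high within 80 mm. The knob's underside stands 6 to 13 mm and its top 30 to 37 mm above this point: differs from run to run, to be felt.
- encoder (a joint): Turn in rad, clockwise seen from outside positive, 0 at the start, endless, of the big push knob: a round black fluted cap, 36 mm in diameter, 24 mm high, the largest on the deck; the dimple on top is at any angle. It clicks into a stop every 0.349 rad (20 degrees), resists with up to 0.07 N m between stops and, let go, snaps into the nearest. It turns also while pressed in.
- encoder_push (a joint): How far the big push knob is pressed in along its axis, in m: 0 out, 0.0024 at its firm stop. A spring pushes it out with 4 N at the start of the travel and 8 N at the stop; the switch works at 0.002 (7 N).
- gel_bottle: White pump bottle, 68 mm in diameter, 169 mm high, loose, right of the ventilator. Origin: centre of its underside.
- green_bottle: Green bottle, 70 mm in diameter, 177 mm high, loose, left of the ventilator. Origin: centre of its underside.
- tape_roll: White roll of tape lying flat, 70 mm in diameter, 25 mm high, loose, in front of the ventilator to the right. Origin: centre of its underside.
- steel_tray: Steel instrument tray with a syringe in it, 100 x 170 mm, 30 mm high, loose, in front of the ventilator to the left. Origin: centre of its underside.
- encoder_board (a joint): Give, in m, of the circuit board inside that carries the push knob and its stop, along the knob's axis, positive inwards, 0 at rest: 0.025 mm per newton, so 0.0002 when the knob is gently home. Past 0.0005 (20 N) the knob has been leaned on and the board is strained.

How it is judged:
By the outcome, as a careful person would: the job done as asked, in the order asked, and still so for the second after the job is handed in, with the robot touching nothing.
It also fails if it takes over 69 s, if anything falls off the work surface, if the arm or the gripper's body presses on something with over 40 N, if the wrist force passes 120 N, or if a joint passes its speed limit or range.

## Working session

There is one attempt and no reset: what is moved stays moved. The work goes in short steps, each a Python script; the robot and the scene stay as the last script left them, time stands still between calls to the robot, and variables do not carry over. Pictures are saved under pics/ and viewed, and the job is handed in when it is done.

```bash
ls; mkdir -p pics; python3 - <<'E'
from plant import *
import cv2,numpy as np
print(current_t(),current_position(),current_eef_rot(),current_force())
for n in ["side","top","wrist"]:
    c=capture(n); cv2.imwrite(f"pics/{n}0.png",c["img"][:,:,::-1]); np.savez(f"pics/{n}0.npz",**c)
    print(n,c["fovy"],c["cx"],c["cy"],np.round(c["T"],4).tolist())
E
```

```text
pics
0.0 [0.25503931 0.56994178 0.2302053 ] [ 3.07010671e+00 -6.56012337e-01 -6.41082202e-04] [0.23216481 0.48746112 0.23776312]
side 55.425789456261555 262.99748977109846 188.03889575854902 [[0.9984, -0.0347, 0.0435, 0.5117], [-0.0547, -0.7611, 0.6464, -0.4948], [0.0107, -0.6477, -0.7618, 0.7846], [0.0, 0.0, 0.0, 1.0]]
top 44.40696547676788 250.19550215808064 191.22641460202232 [[-0.0106, -0.9855, 0.1691, 0.3243], [-0.9999, 0.0123, 0.0088, 0.0931], [-0.0108, -0.169, -0.9856, 1.3969], [0.0, 0.0, 0.0, 1.0]]
wrist 58.96539894362067 257.0737178341682 191.49715398308248 [[-0.4094, -0.8673, -0.2831, 0.3275], [-0.9123, 0.3897, 0.1255, 0.5383], [0.0015, 0.3096, -0.9509, 0.3739], [0.0, 0.0, 0.0, 1.0]]
```

View pics/top0.png

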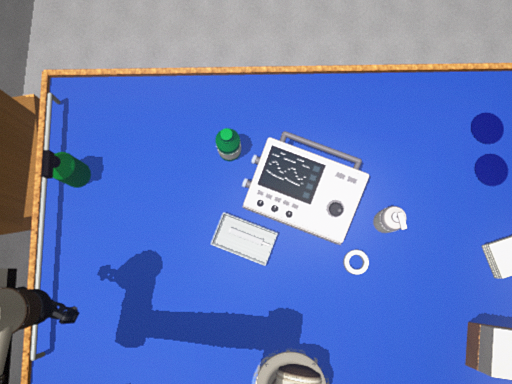

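View pics/side0.png

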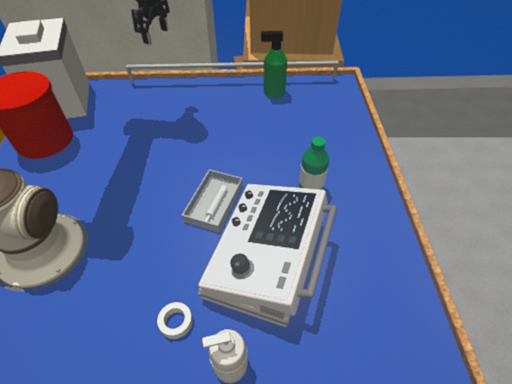

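The top view shows the ventilator turned about 20°, with the knob near (336,209). In the side view the knob is near (240,263). I'll zoom in to locate it precisely.

```bash
python3 - <<'E'
import cv2,numpy as np
a=cv2.imread("pics/top0.png")[120:260,235:415]; b=cv2.imread("pics/side0.png")[175:330,190:350]
cv2.imwrite("pics/ztop.png",cv2.resize(a,None,fx=4.4,fy=4.2,interpolation=cv2.INTER_CUBIC))
cv2.imwrite("pics/zside.png",cv2.resize(b,None,fx=3.75,fy=3.75,interpolation=cv2.INTER_CUBIC))
def blob(p,box):
    x0,y0,x1,y1=box
    g=cv2.imread(p).max(axis=2)[y0:y1,x0:x1]
    m=(g<90).astype(np.uint8)
    n,l,s,c=cv2.connectedComponentsWithStats(m)
    for i in range(1,n):
        if s[i,4]>20: print(p,s[i]+[x0,y0,0,0,0],c[i]+[x0,y0])
blob("pics/top0.png",(322,193,352,225)); blob("pics/side0.png",(222,245,260,282))
E
```

```text
pics/side0.png [231 254  19  20 269] [239.88104089 263.82527881]
```

View pics/ztop.png

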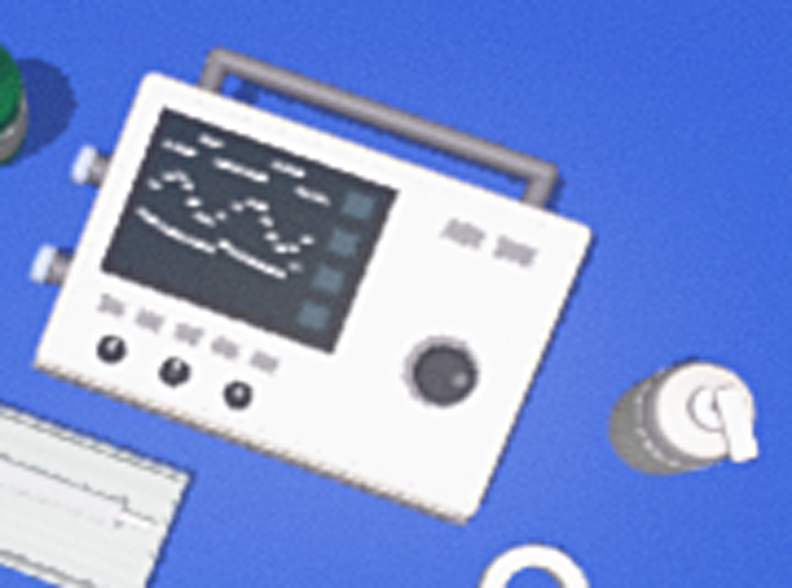

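View pics/zside.png

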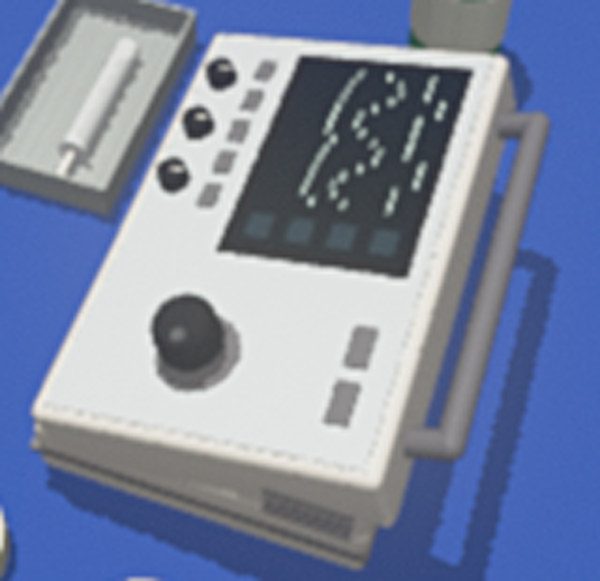

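```bash
cat > h.py <<'E'
import numpy as np,cv2
from scipy.spatial.transform import Rotation as R
from scipy.optimize import least_squares
def proj(c,P):
    T=np.asarray(c["T"]);f=192/np.tan(np.radians(float(c["fovy"]))/2)
    p=(np.atleast_2d(P)-T[:3,3])@T[:3,:3]
    return p[:,:2]/p[:,2:]*f+[float(c["cx"]),float(c["cy"])]
CORN=np.array([[.1,.15,.1286],[.1,-.15,.1286],[-.1,-.15,.075],[-.1,.15,.075]])
def vent(p): return R.from_euler('z',p[2]),np.array([p[0],p[1],0])
S=np.radians(15)
Rdeck=R.from_euler('y',-S) # x up slope
def kpt(p,h):  # p: x,y,yaw,u,v  knob axis point on deck (u in x_vent, v in y_vent), h along normal
    r,o=vent(p); n=np.array([-np.sin(S),0,np.cos(S)])
    return r.apply(np.array([p[3],p[4],.075+(p[3]+.1)*np.tan(S)])+h*n)+o
E
python3 - <<'E'
from h import *
t=dict(np.load("pics/top0.npz"));s=dict(np.load("pics/side0.npz"))
ct=np.array([(269.1,137.4),(369.5,176),(341.1,244.3),(243.4,206.9)]);cs=np.array([(325.5,189.7),(290.8,305.1),(200.1,284.9),(247.3,185.1)])
def res(p):
    r,o=vent(p);P=r.apply(CORN)+o
    return np.r_[(proj(t,P)-ct).ravel(),(proj(s,P)-cs).ravel(),(proj(t,kpt(p,p[5]))-[335.2,209]).ravel(),(proj(s,kpt(p,p[5]-.005))-[239.9,263.8]).ravel()]
q=least_squares(res,[.6,0,-.3,-.03,-.08,.033])
print(q.x,np.round(q.fun,1)); p=q.x
print(kpt(p,0),kpt(p,.034)); np.save("p0.npy",p)
E
```

```text
[ 0.54826472 -0.0494119  -0.38133585 -0.01818818 -0.09349006  0.02418662] [-0.9 -1.1  0.9 -1.8  1.5 -0.7 -0.8 -1.7  0.3 -0.9  0.1  0.5 -3.8  0.7
 -0.6 -2.3  0.   0.2  0.1 -0. ]
[ 0.4965897  -0.12941748  0.09692141] [ 0.48842196 -0.12614253  0.12976289]
```

```bash
cat >> h.py <<'E'
def toolR(p,phi):
    # tool z = -deck normal; tool x along up-slope rotated by phi about tool z (phi + = clockwise from outside)
    r,_=vent(p); return r*Rdeck*R.from_euler('x',np.pi)*R.from_euler('z',phi)
def nrm(p): r,_=vent(p); return r.apply([-np.sin(S),0,np.cos(S)])
E
python3 - <<'E'
from h import *
from plant import *
p=np.load("p0.npy"); t=dict(np.load("pics/top0.npz"))
for d in range(-180,180,20):
    rv=toolR(p,np.radians(d)).as_rotvec()
    o=[]
    for h in (.12,.007):
        q=inverse_kinematics(kpt(p,h),rv); o.append(None if q is None else np.round(q,2).tolist())
    print(d,o)
print(proj(dict(np.load("pics/side0.npz")),kpt(p,0)))
E
```

```text
-180 [[0.17, 0.03, -0.61, 0.21, -0.72, -2.27], [0.12, 0.23, -0.75, 0.34, -0.38, -2.38]]
-160 [[0.17, 0.03, -0.61, 0.21, -0.72, -2.62], [0.12, 0.23, -0.75, 0.34, -0.38, -2.72]]
-140 [[0.17, 0.03, -0.61, 0.21, -0.72, -2.97], [0.12, 0.23, -0.75, 0.34, -0.38, -3.07]]
-120 [[0.17, 0.03, -0.61, 0.21, -0.72, 2.97], [0.12, 0.23, -0.75, 0.34, -0.38, 2.86]]
-100 [[0.17, 0.03, -0.61, 0.21, -0.72, 2.62], [0.12, 0.23, -0.75, 0.34, -0.38, 2.51]]
-80 [[0.17, 0.03, -0.61, 0.21, -0.72, 2.27], [0.12, 0.23, -0.75, 0.34, -0.38, 2.16]]
-60 [[0.17, 0.03, -0.61, 0.21, -0.72, 1.92], [0.12, 0.23, -0.75, 0.34, -0.38, 1.81]]
-40 [[0.17, 0.03, -0.61, 0.21, -0.72, 1.57], [0.12, 0.23, -0.75, 0.34, -0.38, 1.46]]
-20 [[0.17, 0.03, -0.61, 0.21, -0.72, 1.22], [0.12, 0.23, -0.75, 0.34, -0.38, 1.11]]
0 [[0.17, 0.03, -0.61, 0.21, -0.72, 0.87], [0.12, 0.23, -0.75, 0.34, -0.38, 0.77]]
20 [[0.17, 0.03, -0.61, 0.21, -0.72, 0.52], [0.12, 0.23, -0.75, 0.34, -0.38, 0.42]]
40 [[0.17, 0.03, -0.61, 0.21, -0.72, 0.18], [0.12, 0.23, -0.75, 0.34, -0.38, 0.07]]
60 [[0.17, 0.03, -0.61, 0.21, -0.72, -0.17], [0.12, 0.23, -0.75, 0.34, -0.38, -0.28]]
80 [[0.17, 0.03, -0.61, 0.21, -0.72, -0.52], [0.12, 0.23, -0.75, 0.34, -0.38, -0.63]]
100 [[0.17, 0.03, -0.61, 0.21, -0.72, -0.87], [0.12, 0.23, -0.75, 0.34, -0.38, -0.98]]
120 [[0.17, 0.03, -0.61, 0.21, -0.72, -1.22], [0.12, 0.23, -0.75, 0.34, -0.38, -1.33]]
140 [[0.17, 0.03, -0.61, 0.21, -0.72, -1.57], [0.12, 0.23, -0.75, 0.34, -0.38, -1.68]]
160 [[0.17, 0.03, -0.61, 0.21, -0.72, -1.92], [0.12, 0.23, -0.75, 0.34, -0.38, -2.03]]
[[242.58748259 268.83633034]]
```

View pics/wrist0.png

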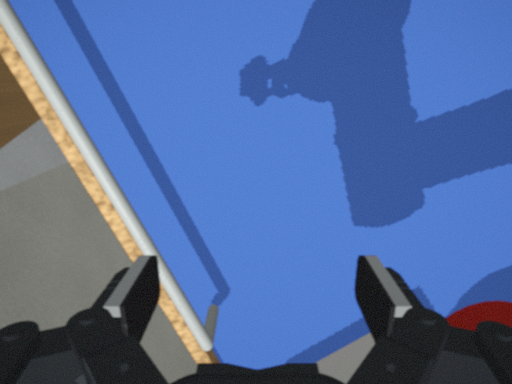

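```bash
python3 - <<'E'
from h import *
from plant import *
p=np.load("p0.npy")
x=current_position(); line_to([x[0],x[1],.32],rate=.25)
for i,d in enumerate((0,120)):
    goto(kpt(p,.17 if i==0 else .17),toolR(p,np.radians(d)).as_rotvec())
    pause(.3)
    c=capture("wrist"); cv2.imwrite(f"pics/w{i+1}.png",c["img"][:,:,::-1]); np.savez(f"pics/w{i+1}.npz",**c)
    P=current_position()
    print(current_t(),P-kpt(p,.17),proj(c,kpt(p,0)),proj(c,kpt(p,.034)),current_force(),current_moment())
E
```

```text
3.5333 [ 1.02041076e-04  1.81979698e-04 -1.13416621e-05] [[257.97838558 168.74053353]] [[258.065412   178.52407205]] [-0.72646105 -0.65187516 -0.40261695] [ 0.24746951  0.49047628 -0.03162439]
5.7 [ 1.92194988e-06 -1.29985919e-05  1.12240281e-06] [[256.82992058 168.37962165]] [[256.80284274 178.13876108]] [-0.42702476 -0.37803287 -0.24631751] [ 0.16777761  0.44732629 -0.02117026]
```

View pics/w1.png

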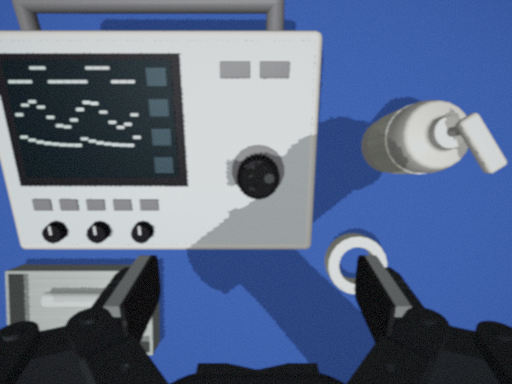

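View pics/w2.png

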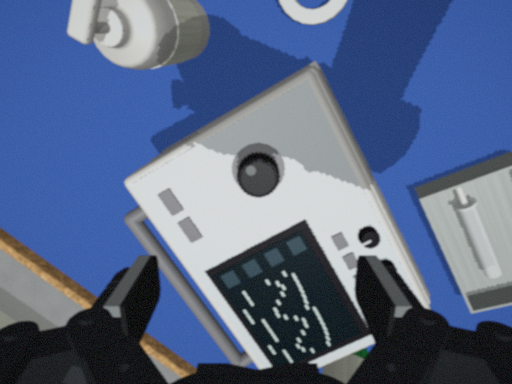

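```bash
python3 - <<'E'
from h import *
for i in (1,2):
    im=cv2.imread(f"pics/w{i}.png"); g=im.max(axis=2)
    m=np.zeros_like(g); 
    for th in (60,75,90):
        m=((g<th)*255).astype(np.uint8)[140:210,225:292]
        n,l,s,c=cv2.connectedComponentsWithStats(m)
        k=1+np.argmax(s[1:,4]); cn=cv2.findContours((l==k).astype(np.uint8),0,1)[0][0]
        (x,y),r=cv2.minEnclosingCircle(cn); e=cv2.fitEllipse(cv2.convexHull(cn))
        print(i,th,s[k],c[k]+[225,140],(x+225,y+140,r),np.round(e[0],1)+[225,140],np.round(e[1],1))
    cr=im[70:260,120:330] if i==1 else im[90:250,170:350]
    cv2.imwrite(f"pics/zw{i}.png",cv2.resize(im[130:215,210:305],None,fx=6,fy=6,interpolation=cv2.INTER_CUBIC))
a=cv2.imread("pics/zw1.png");b=cv2.imread("pics/zw2.png")
cv2.imwrite("pics/zw.png",cv2.resize(np.hstack([a,b]),(800,358)))
E
```

```text
1 60 [  12   14   42   44 1341] [257.23788218 175.78598061] (257.93336486816406, 175.74883651733398, 21.846900939941406) [257.8 175.8] [41.8 42.9]
1 75 [  12   14   43   45 1441] [257.63289382 175.68771686] (258.14464569091797, 175.94646835327148, 22.13153648376465) [257.9 175.7] [42.7 43.9]
1 90 [  11   13   45   46 1544] [257.90349741 175.57189119] (257.86949157714844, 175.36016845703125, 22.855337142944336) [257.9 175.5] [44.2 44.5]
2 60 [ 13  13  41  42 438] [256.91552511 164.32191781] (257.598445892334, 173.5323829650879, 21.282047271728516) [257.7 173.5] [40.5 42.6]
2 75 [ 13  12  41  44 994] [257.97987928 173.42857143] (257.9166679382324, 173.58333206176758, 21.80255699157715) [257.7 173.5] [41.4 43.8]
2 90 [  12   11   43   45 1386] [258.25829726 173.52380952] (258.2702178955078, 173.12820434570312, 22.49789047241211) [257.7 173.2] [42.1 45.1]
```

View pics/zw.png

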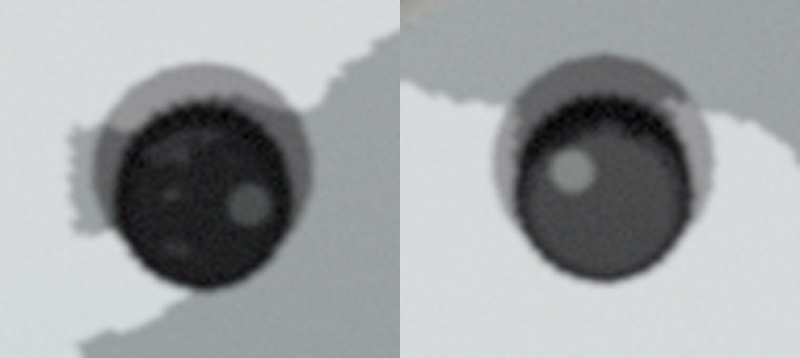

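```bash
python3 - <<'E'
from h import *
p0=np.load("p0.npy")
W=[dict(np.load(f"pics/w{i}.npz")) for i in (1,2)]
obs=[[(321,31),(310,249),(22,249)],[(125,183),(316,64),(429,303)]]
bz=[(258.2,170.8),(258.3,169.1)]
def res(p):
    r,o=vent(p);P=(r.apply(CORN)+o)[[1,2,3]]; b=p[5:7]
    out=[]
    for w,ob,z in zip(W,obs,bz): out+=[(proj(w,P)+b-ob).ravel(),4*(proj(w,kpt(p,.0025))+b-z).ravel()]
    return np.concatenate(out)
q=least_squares(res,np.r_[p0[:5],0,0]);p=q.x
print(p0[:5],p);print(np.round(q.fun,1)); print((kpt(p,0)-kpt(p0,0))*1e3); np.save("p1.npy",p[:5])
print(kpt(p,0))
E
```

```text
[ 0.54826472 -0.0494119  -0.38133585 -0.01818818 -0.09349006] [ 0.54604496 -0.04745976 -0.38164607 -0.01671635 -0.09406144  0.28602119
 -0.40412953]
[ 3.5 -1.   2.2  2.1 -1.5  2.1 -1.5 -1.5 -4.9 -2.9 -3.5  0.9  7.9 13.3
  0.5 -2.1]
[-1.0914504   0.88971992  0.39437606]
[ 0.49549825 -0.12852776  0.09731579]
```

```bash
python3 - <<'E'
from h import *
p0=np.load("p0.npy")
W=[dict(np.load(f"pics/w{i}.npz")) for i in (1,2)]
obs=[[(321,31),(310,249),(22,249)],[(125,183),(316,64)]]
bz=[(258.2,170.8),(258.3,169.1)]
def res(p):
    r,o=vent(p);P=(r.apply(CORN)+o)[[1,2,3]]; b=p[5:7]
    out=[]
    for w,ob,z in zip(W,obs,bz): out+=[(proj(w,P)[:len(ob)]+b-ob).ravel(),4*(proj(w,kpt(p,.0025))+b-z).ravel()]
    return np.concatenate(out)
q=least_squares(res,np.r_[p0[:5],0,0]);p=q.x
print(p);print(np.round(q.fun,1)); print((kpt(p,0)-kpt(p0,0))*1e3); np.save("p1.npy",p[:5])
print(kpt(p,0))
# bottle positions
import numpy as np
def onplane(c,uv,z):
    T=np.asarray(c["T"]);f=192/np.tan(np.radians(float(c["fovy"]))/2)
    d=T[:3,:3]@np.array([(uv[0]-float(c["cx"]))/f,(uv[1]-float(c["cy"]))/f,1]);return T[:3,3]+d*(z-T[2,3])/d[2]
print(onplane(W[0],(425,138),.14),onplane(W[0],(480,145),.165))
E
```

```text
[ 0.54614982 -0.04536302 -0.38044154 -0.01596791 -0.09604592  0.66453499
 -0.16324313]
[ 1.4 -0.1  0.8  2.9 -2.9  3.2  0.1 -1.4 -2.8 -1.  -1.6  2.9  1.2 -0.6]
[-0.93088418  0.80512385  0.59491843]
[ 0.49565882 -0.12861236  0.09751633]
[ 0.46841147 -0.26551408  0.14      ] [ 0.45039855 -0.28949618  0.165     ]
```

```bash
cat >> h.py <<'E'
def local(p,v): # world vec -> deck frame (x upslope,y left,z out)
    r,_=vent(p); return (r*Rdeck).inv().apply(v)
E
python3 - <<'E'
from h import *
from plant import *
p=np.load("p1.npy")
goto(kpt(p,.10),toolR(p,0).as_rotvec()); grip(.65); pause(.3)
f0=np.mean([current_force() for _ in range(3)],0)
print(current_t(),current_opening(),f0,current_moment())
for h in (.05,.03,.02,.013,.0075):
    line_to(kpt(p,h),rate=.08); f=local(p,current_force()-f0); print(h,np.round(f,2))
    if np.abs(f).max()>2: print("contact");break
pause(.2); F=np.array(current_force()); print(np.round(local(p,F-f0),2), local(p,current_position()-kpt(p,0)))
np.savez("tare.npz",f0=f0)
c=capture("wrist"); cv2.imwrite("pics/w3.png",c["img"][:,:,::-1]); print(current_t())
E
```

```text
8.2083 0.6505618701913686 [-0.26432268  0.75311259 -0.15077196] [ 0.15778586  0.45500514 -0.00679611]
0.05 [ 1.17 -0.08 -0.3 ]
0.03 [0.47 0.54 0.06]
0.02 [-0.07 -0.46  0.97]
0.013 [ 0.58  0.05 -0.12]
0.0075 [ 0.26 -0.13 -0.2 ]
[ 1.23 -1.25  0.06] [1.22180305e-04 5.90663754e-05 7.66644923e-03]
10.4083
```

View pics/w3.png

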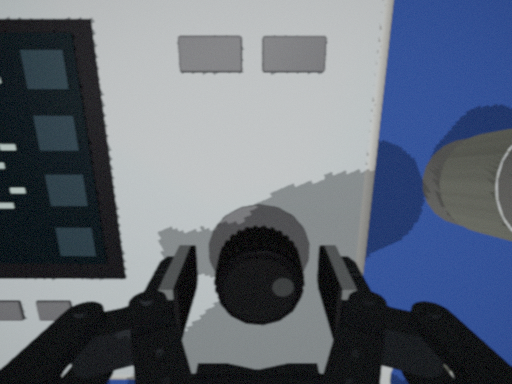

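The knob (258,280) is centred between the jaws, which aren't touching it. Now I'll grip it and check the forces.

```bash
cat >> h.py <<'E'
def frc(plant,p,f0,n=8):
    a=[]
    for _ in range(n): a.append(plant.current_force()); plant.pause(.01)
    return local(p,np.mean(a,0)-f0)
E
python3 - <<'E'
from h import *
import plant
from plant import *
p=np.load("p1.npy"); f0=np.load("tare.npz")["f0"]
print(frc(plant,p,f0))
grip(0.0); print(current_opening(),frc(plant,p,f0),local(p,np.array(current_moment())))
pause(.2);print(frc(plant,p,f0), local(p,current_position()-kpt(p,0))*1e3,current_t())
c=capture("wrist"); cv2.imwrite("pics/w4.png",c["img"][:,:,::-1])
E
```

```text
[ 0.54070901 -0.50089279  0.19481081]
0.4040197487763731 [ 1.12029336 -4.22398596  4.09844921] [-1.10825448  0.33428193  0.04175753]
[ 1.53821785 -5.81047712  4.42374948] [-0.06079428 -0.45383377  7.63235271] 11.1167
```

View pics/w4.png

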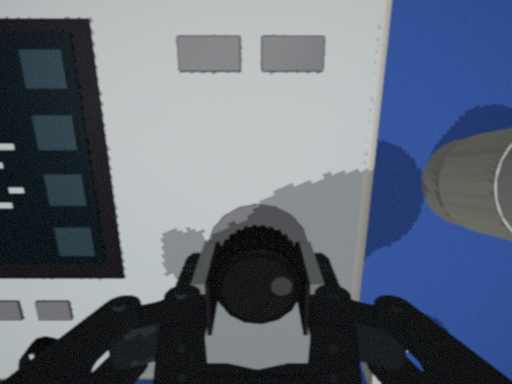

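Gripped: 4.4 N axial, so the knob is still out, and a 0.45 mm sideways offset to correct. I'll centre first, then press in small force-checked steps.

```bash
cat >> h.py <<'E'
def dpt(p,v): # deck-frame offset -> world
    r,_=vent(p); return kpt(p,0)+(r*Rdeck).apply(v)
def press(plant,p,f0,cmd,ftarget=9.0,maxcmd=.0045):
    """step in along -z until axial force says home; returns cmd"""
    z0=cmd[2]; cmd=np.array(cmd,float)
    while z0-cmd[2]<maxcmd:
        cmd[2]-=.00025; plant.line_to(dpt(p,cmd),rate=.006); 
        f=frc(plant,p,f0,6); a=local(p,plant.current_position()-kpt(p,0))*1e3
        print("press",np.round(cmd*1e3,2),np.round(a,2),np.round(f,1))
        if f[2]>ftarget: break
    return cmd
E
python3 - <<'E'
from h import *
import plant
from plant import *
p=np.load("p1.npy"); f0=np.load("tare.npz")["f0"]
cmd=np.array([0,-.0005,.0078]); line_to(dpt(p,cmd),rate=.01);pause(.1)
print(frc(plant,p,f0), local(p,current_position()-kpt(p,0))*1e3)
cmd=press(plant,p,f0,cmd)
np.save("cmd.npy",cmd);print(current_t())
E
```

```text
[ 0.98505901 -4.33411304  4.4903312 ] [-0.02507465 -0.51053596  7.79570853]
press [ 0.   -0.5   7.55] [-0.02 -0.51  7.54] [ 0.6 -4.   4.8]
press [ 0.  -0.5  7.3] [-0.01 -0.5   7.31] [ 0.5 -4.6  5.1]
press [ 0.   -0.5   7.05] [ 0.01 -0.52  7.09] [ 0.5 -3.8  5.7]
press [ 0.  -0.5  6.8] [ 0.   -0.53  6.86] [ 0.5 -4.1  5.7]
press [ 0.   -0.5   6.55] [-0.   -0.52  6.66] [ 0.6 -3.9  5.7]
press [ 0.  -0.5  6.3] [ 0.02 -0.5   6.44] [ 0.2 -4.   6.3]
press [ 0.   -0.5   6.05] [ 0.03 -0.51  6.23] [ 0.  -4.3  6.7]
press [ 0.  -0.5  5.8] [-0.   -0.54  5.99] [ 0.3 -4.1  7.2]
press [ 0.   -0.5   5.55] [ 0.03 -0.52  5.78] [ 0.  -3.9  7.3]
press [ 0.  -0.5  5.3] [ 0.04 -0.51  5.55] [-0.1 -3.6  7.6]
press [ 0.   -0.5   5.05] [ 0.01 -0.55  5.35] [-0.6 -4.   8. ]
press [ 0.  -0.5  4.8] [ 0.06 -0.52  5.28] [-1.  -3.9 10.3]
15.1833
```

```bash
python3 - <<'E'
from h import *
import plant
from plant import *
p=np.load("p1.npy"); f0=np.load("tare.npz")["f0"]
cmd=np.load("cmd.npy"); cmd[2]=.0076; line_to(dpt(p,cmd),rate=.01)
while cmd[2]<.0095:
    cmd[2]+=.00015; line_to(dpt(p,cmd),rate=.006); f=frc(plant,p,f0,6)
    print(np.round(cmd*1e3,2),np.round(local(p,current_position()-kpt(p,0))*1e3,2),np.round(f,1))
    if f[2]<1: break
np.save("cmd.npy",cmd);print(current_t())
E
```

```text
[ 0.   -0.5   7.75] [-0.02 -0.51  7.68] [ 0.6 -4.3  4.2]
[ 0.  -0.5  7.9] [-0.02 -0.53  7.88] [ 1.1 -4.3  3.7]
[ 0.   -0.5   8.05] [-0.03 -0.5   7.97] [ 1.  -4.3  2.6]
[ 0.  -0.5  8.2] [-0.05 -0.51  8.06] [ 2.2 -4.3  0.9]
16.8167
```

```bash
python3 - <<'E'
from h import *
import plant
from plant import *
p=np.load("p1.npy"); f0=np.load("tare.npz")["f0"]
cmd=np.load("cmd.npy")
for _ in range(2):
    cmd[1]-=.0004; line_to(dpt(p,cmd),rate=.01); f=frc(plant,p,f0); print(np.round(cmd*1e3,2),np.round(f,1))
for k,d in enumerate(range(10,41,10)):
    line_to(dpt(p,cmd),rate=.01,rot=toolR(p,np.radians(d)).as_rotvec()); f=frc(plant,p,f0)
    m=toolR(p,0).inv().apply(current_moment())
    ang=np.degrees((toolR(p,0).inv()*R.from_rotvec(current_eef_rot())).as_rotvec())
    print(d,np.round(cmd*1e3,2),np.round(local(p,current_position()-kpt(p,0))*1e3,2),np.round(f,1),np.round(m,2),np.round(ang,2),round(current_t(),2))
    if np.abs(f).max()>15: print("STOP"); break
    cmd[:2]+=np.clip(f[:2]*.00008,-.0004,.0004); cmd[2]+=np.clip((f[2])*.00006,-.00015,.00015)
    np.save("cmd.npy",cmd)
E
```

```text
[ 0.  -0.9  8.2] [ 0.8 -2.2  0.1]
[ 0.  -1.3  8.2] [-0.6  1.9 -0. ]
10 [ 0.  -1.3  8.2] [ 0.12 -0.81  8.15] [-1.5  3.5 -0.7] [ 1.36 -1.08 -0.04] [0.05 0.02 9.85] 17.84
20 [-0.12 -1.02  8.16] [ 0.1  -0.8   8.18] [-0.8  3.3 -1.2] [ 1.13 -0.86 -0.01] [ 0.03  0.02 19.83] 18.23
30 [-0.19 -0.76  8.09] [ 0.1  -0.71  8.18] [ 0.3  2.2 -1.4] [ 0.76 -0.55  0.02] [2.000e-02 2.000e-02 2.982e+01] 18.62
40 [-0.16 -0.59  8.  ] [ 0.04 -0.67  8.12] [ 0.8  0.6 -0.7] [ 0.37 -0.35  0.01] [0.000e+00 2.000e-02 3.982e+01] 19.02
```

```bash
python3 - <<'E'
from h import *
import plant
from plant import *
p=np.load("p1.npy"); f0=np.load("tare.npz")["f0"]
cmd=np.load("cmd.npy")
for k,d in enumerate(list(range(50,121,10))+[120]):
    line_to(dpt(p,cmd),rate=.01,rot=toolR(p,np.radians(d)).as_rotvec()); f=frc(plant,p,f0)
    m=toolR(p,0).inv().apply(current_moment())
    ang=np.degrees((toolR(p,0).inv()*R.from_rotvec(current_eef_rot())).as_rotvec())
    print(d,np.round(cmd*1e3,2),np.round(local(p,current_position()-kpt(p,0))*1e3,2),np.round(f,1),np.round(m,2),np.round(ang,2),round(current_t(),2))
    if np.abs(f).max()>15: print("STOP"); break
    cmd[:2]+=np.clip(f[:2]*.00008,-.0004,.0004); cmd[2]+=np.clip((f[2])*.00006,-.00015,.00015)
    np.save("cmd.npy",cmd)
c=capture("wrist"); cv2.imwrite("pics/w5.png",c["img"][:,:,::-1])
E
```

```text
50 [-0.09 -0.54  7.96] [ 0.04 -0.64  8.08] [ 1.  -0.   0.2] [ 0.09 -0.21 -0.03] [-0.000e+00  1.000e-02  4.982e+01] 19.41
60 [-0.01 -0.54  7.97] [ 0.07 -0.61  8.07] [ 1.3 -0.5  0.8] [ 0.14 -0.19 -0.01] [-0.000e+00  1.000e-02  5.982e+01] 19.8
70 [ 0.09 -0.59  8.02] [ 0.07 -0.63  8.06] [ 1.1 -0.4  0.9] [ 0.1  -0.32  0.06] [-0.    0.   69.82] 20.19
80 [ 0.18 -0.62  8.08] [ 0.11 -0.63  8.06] [0.8 0.5 0.9] [ 0.2  -0.42 -0.01] [-1.000e-02 -0.000e+00  7.982e+01] 20.58
90 [ 0.25 -0.58  8.13] [ 0.13 -0.64  8.07] [ 0.8 -0.4  0.5] [ 0.18 -0.48 -0.03] [-2.000e-02 -0.000e+00  8.982e+01] 20.98
100 [ 0.31 -0.61  8.16] [ 0.2  -0.66  8.1 ] [ 0.7 -0.1  0.3] [ 0.21 -0.51  0.02] [-2.000e-02 -0.000e+00  9.982e+01] 21.37
110 [ 0.37 -0.61  8.18] [ 0.19 -0.67  8.1 ] [0.3 0.1 0. ] [ 0.25 -0.63  0.03] [-3.0000e-02 -0.0000e+00  1.0981e+02] 21.76
120 [ 0.39 -0.61  8.18] [ 0.21 -0.69  8.11] [-0.   0.5 -0. ] [ 0.26 -0.68 -0.  ] [-3.0000e-02 -0.0000e+00  1.1982e+02] 22.15
120 [ 0.39 -0.57  8.17] [ 0.2  -0.69  8.12] [-0.4  0.1  0.1] [ 0.19 -0.68  0.04] [-3.0000e-02  0.0000e+00  1.1996e+02] 22.47
```

View pics/w5.png

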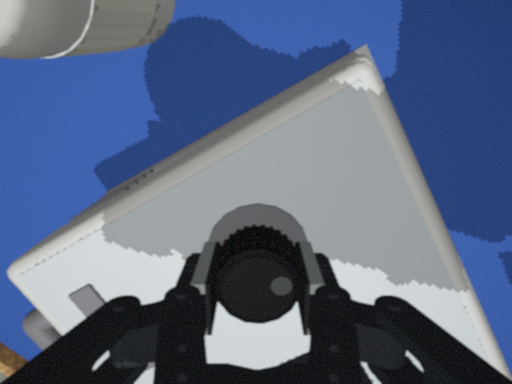

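The dimple sits at (282,286) in the picture, exactly where it was before the turn. So the knob followed the full 120° without slipping. Now I'll press to confirm.

```bash
python3 - <<'E'
from h import *
import plant
from plant import *
p=np.load("p1.npy"); f0=np.load("tare.npz")["f0"]
cmd=np.load("cmd.npy")
c2=press(plant,p,f0,cmd); print(current_t())
c2[2]=.0077; line_to(dpt(p,c2),rate=.01)
while c2[2]<.0095:
    c2[2]+=.00015; line_to(dpt(p,c2),rate=.006); f=frc(plant,p,f0,6)
    print(np.round(c2*1e3,2),np.round(local(p,current_position()-kpt(p,0))*1e3,2),np.round(f,1))
    if f[2]<1: break
np.save("cmd.npy",c2);print(current_t())
E
```

```text
press [ 0.36 -0.56  7.93] [ 0.23 -0.68  8.01] [-0.8  0.2  1.9]
press [ 0.36 -0.56  7.68] [ 0.27 -0.66  7.83] [-2.  -0.6  4.2]
press [ 0.36 -0.56  7.43] [ 0.28 -0.65  7.47] [-1.9 -0.4  5.1]
press [ 0.36 -0.56  7.18] [ 0.27 -0.65  7.17] [-1.9 -0.2  4.9]
press [ 0.36 -0.56  6.93] [ 0.27 -0.63  6.93] [-2.2 -0.7  5.5]
press [ 0.36 -0.56  6.68] [ 0.28 -0.64  6.68] [-2.5 -0.8  5.8]
press [ 0.36 -0.56  6.43] [ 0.31 -0.63  6.45] [-2.1 -0.3  6.4]
press [ 0.36 -0.56  6.18] [ 0.3  -0.62  6.25] [-2.7 -1.   6.4]
press [ 0.36 -0.56  5.93] [ 0.29 -0.65  6.02] [-2.7 -0.7  7.2]
press [ 0.36 -0.56  5.68] [ 0.28 -0.66  5.78] [-3.1 -0.7  7.3]
press [ 0.36 -0.56  5.43] [ 0.3  -0.64  5.58] [-2.9 -0.8  7.5]
press [ 0.36 -0.56  5.18] [ 0.29 -0.64  5.36] [-3.3 -0.7  7.8]
press [ 0.36 -0.56  4.93] [ 0.31 -0.64  5.27] [-3.8 -0.3  9.5]
26.4167
[ 0.36 -0.56  7.85] [ 0.26 -0.63  7.75] [-2.1 -1.2  4.3]
[ 0.36 -0.56  8.  ] [ 0.25 -0.63  7.91] [-2.  -1.4  3.6]
[ 0.36 -0.56  8.15] [ 0.26 -0.6   8.01] [-1.5 -1.5  1.3]
[ 0.36 -0.56  8.3 ] [ 0.21 -0.63  8.1 ] [-0.8 -1.7 -0.8]
28.0417
```

Pressed home at 9.5 N and sprung back out. Releasing and backing off along the knob's axis.

```bash
python3 - <<'E'
from h import *
import plant
from plant import *
p=np.load("p1.npy"); f0=np.load("tare.npz")["f0"]
cmd=np.load("cmd.npy")
grip(.65); print(current_opening(),frc(plant,p,f0))
c=cmd.copy(); c[2]=.03; line_to(dpt(p,c),rate=.06); print(frc(plant,p,f0))
c=[0,0,.17]; line_to(dpt(p,c),rate=.15); pause(.3)
k=capture("wrist"); cv2.imwrite("pics/w6.png",k["img"][:,:,::-1])
k=capture("top"); cv2.imwrite("pics/top6.png",k["img"][:,:,::-1]); print(current_t(),frc(plant,p,f0))
a=cv2.imread("pics/top0.png").astype(int);b=cv2.imread("pics/top6.png").astype(int)
E
```

```text
0.65284887218987 [ 0.23284741 -0.7849021  -0.06950616]
[ 0.41701912 -0.65449296  0.31248459]
30.5083 [ 0.355022   -0.54715831  0.20416855]
```

View pics/w6.png

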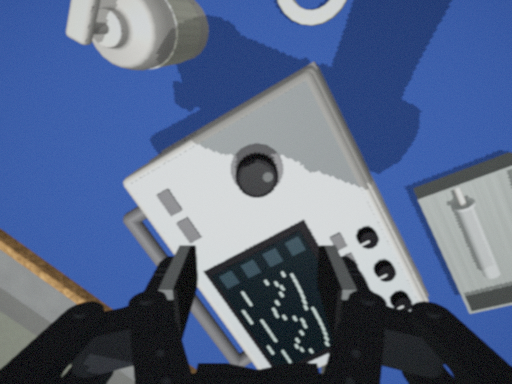

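View pics/top6.png

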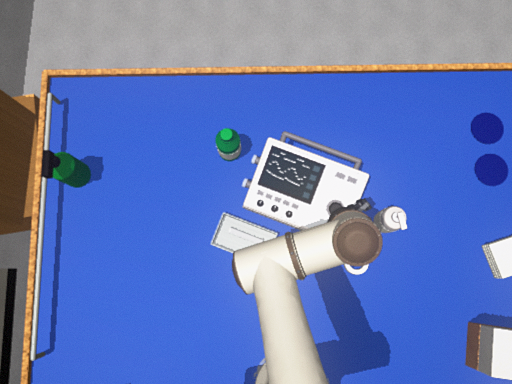

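The dimple angle needs an accurate before/after comparison, using the same camera pose (w2 and w6).

```bash
python3 - <<'E'
from h import *
o=[]
for n in ("w1","w2","w6"):
    im=cv2.imread(f"pics/{n}.png"); o.append(cv2.resize(im[140:205,225:292],(260,260),interpolation=cv2.INTER_CUBIC))
v=np.hstack(o); v=np.clip(v.astype(float)*1.8,0,255).astype(np.uint8); cv2.imwrite("pics/cmp.png",v)
E
```

```text
(no output)
```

View pics/cmp.png

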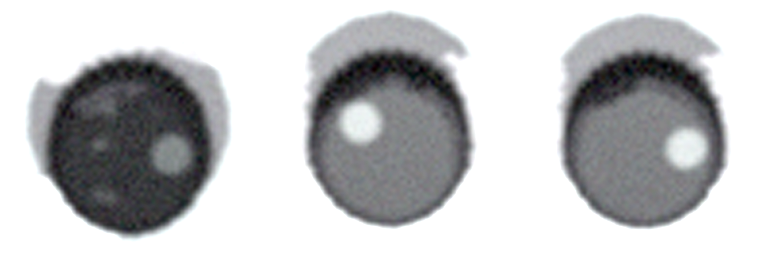

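```bash
python3 - <<'E'
from h import *
p=np.load("p1.npy"); b=np.array([.66,-.16])
ws={n:dict(np.load(f"pics/{n}.npz")) for n in("w1","w2")}
# w6 camera: pose = current T
from plant import *
k=capture("wrist"); ws["w6"]=k; np.savez("pics/w6.npz",**k)
d={"w1":(171/3.88+225,154/4+140),"w2":(100/3.88+225,122/4+140),"w6":(166/3.88+225,148/4+140)}
for n,c in ws.items():
    im=cv2.imread(f"pics/{n}.png").max(axis=2)[140:205,225:292].astype(float)
    # dimple subpixel
    u,v=int(d[n][0]-225),int(d[n][1]-140); sub=im[v-5:v+6,u-5:u+6]; w=np.clip(sub-np.percentile(sub,55),0,None)
    yy,xx=np.mgrid[v-5:v+6,u-5:u+6]; uv=np.array([(w*xx).sum()/w.sum()+225,(w*yy).sum()/w.sum()+140])
    T=np.asarray(c["T"]);f=192/np.tan(np.radians(float(c["fovy"]))/2)
    q=uv-b; dr=T[:3,:3]@np.array([(q[0]-float(c["cx"]))/f,(q[1]-float(c["cy"]))/f,1])
    for h in (.030,.0335,.037):
        L=local(p,T[:3,3]-kpt(p,h)); D=local(p,dr); P=L-D*L[2]/D[2]
        for cen in ((0,0),(.0002,-.00065)):
            e=P[:2]-cen; print(n,np.round(uv,1),h,cen,"r",round(np.hypot(*e)*1e3,1),"ang",round(np.degrees(np.arctan2(e[1],e[0])),1))
E
```

```text
w1 [268.7 178.1] 0.03 (0, 0) r 9.0 ang -87.9
w1 [268.7 178.1] 0.03 (0.0002, -0.00065) r 8.4 ang -89.1
w1 [268.7 178.1] 0.0335 (0, 0) r 9.0 ang -81.6
w1 [268.7 178.1] 0.0335 (0.0002, -0.00065) r 8.3 ang -82.3
w1 [268.7 178.1] 0.037 (0, 0) r 9.1 ang -75.3
w1 [268.7 178.1] 0.037 (0.0002, -0.00065) r 8.4 ang -75.4
w2 [250.4 170. ] 0.03 (0, 0) r 9.3 ang -70.8
w2 [250.4 170. ] 0.03 (0.0002, -0.00065) r 8.6 ang -70.6
w2 [250.4 170. ] 0.0335 (0, 0) r 9.9 ang -75.0
w2 [250.4 170. ] 0.0335 (0.0002, -0.00065) r 9.2 ang -75.2
w2 [250.4 170. ] 0.037 (0, 0) r 10.5 ang -78.8
w2 [250.4 170. ] 0.037 (0.0002, -0.00065) r 9.8 ang -79.3
w6 [267.4 176.7] 0.03 (0, 0) r 8.7 ang 151.2
w6 [267.4 176.7] 0.03 (0.0002, -0.00065) r 9.2 ang 148.3
w6 [267.4 176.7] 0.0335 (0, 0) r 8.6 ang 157.7
w6 [267.4 176.7] 0.0335 (0.0002, -0.00065) r 9.1 ang 154.4
w6 [267.4 176.7] 0.037 (0, 0) r 8.7 ang 164.2
w6 [267.4 176.7] 0.037 (0.0002, -0.00065) r 9.1 ang 160.6
```

With a cap height of about 36.5 mm, w1 and w2 agree at about −77°. w6 then reads about 161°, which is a clockwise turn of about 122°, or six clicks. Nothing is being touched, so I'm handing in.

```bash
python3 -c "
from plant import *
finish_job(); print(current_t())"
```

```text
the job is handed in; nothing more can be done
the job is handed in; nothing more can be done
```

The job is done and handed in at about 31 s of the 69 s allowed. I pressed the knob home once and let it spring out. I then turned it six clicks (120°) clockwise, pressed it home again, let it out, released it and backed off.

- **Presses:** the highest axial force I read was 10.3 N on the first press and 9.5 N on the second, about half the 20 N board limit. The knob travelled about 2.4 mm to its firm stop both times. While turning, the axial force stayed between −1.4 and +0.9 N, so the knob was not pushed in at any setting in between.
- **Turn:** the tool turned 119.96°, and the dimple stayed in the same place relative to the gripper, so the knob did not slip. After release, the dimple measured about 122° clockwise of where it started.
- **A disagreement:** my first quick reading of the dimple gave about 140°, which would have been seven clicks. It came from judging the knob's centre by eye. When I recalculated it with the camera calibration, the two earlier pictures agreed only for a knob top about 36.5 mm above the deck, and I took the 122° at that height.
- **Surroundings:** the force on the gripper was near zero after I backed off. In the last pictures the bottles and tray looked unmoved. The arm partly hid the tape roll, but it went nowhere near it.

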